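Clear the watchmaker's bench at the end of the day

ROBOT

A 7-joint arm with a two-finger parallel gripper is mounted at the origin on the work surface. World frame = base frame: x ahead of the robot, y to its left, z up, the work surface at z = 0. Lengths are in m, angles in rad, forces in N, time in s.
With the tool pointing down it reaches from about 0.425 to 0.825 m from the base axis. Payload 3.6 kg.
Tool frame: the origin (TCP) lies where the fingers leave the gripper's body, on its centre line; the fingertips stand 73 mm ahead of it and the grasp point (between the pads) lies 54 mm ahead of it; z points along the fingers, y is the line along which they close (so a half turn about z gives the same grasp; the last joint's range is limited). The gripper opens to 85 mm and grips with 20 to 120 N. Pads are 22 mm wide; open, the fingers measure 114 mm over their backs; the gripper's body (76 mm by 85 mm) begins 54 mm behind the grasp point. The pads swing forward as they close: fully open they stand 13 mm farther back than shut.
Start: joints at [-1.214, 0.615, -0.013, 1.423, 0.008, 1.103, -0.04], TCP at [0.243, 0.603, 0.304] pointing down, gripper open.
Joint ranges: [-3.12, 3.12], [-0.3, 2.06], [-1.34, 1.32], [0.26, 2.42], [-1.36, 4.5], [0.01, 1.98], [-2.84, 2.84]. Speed limits (rad/s): [2.79, 2.79, 3.14, 3.14, 3.14, 3.14, 3.14].

INTERFACE

Orientations are given as a unit quaternion [x, y, z, w].
In Python, from station import arm, snapshot, camera_info, ticket gives the robot as it stands. Calls block until the motion is done:
- arm.movep(position, orientation): joint-space move of the TCP to a pose.
- arm.line_to(position, velocity=0.15, ori=None): straight line of the TCP; ori=None keeps the orientation; velocity is the mean speed in m/s.
- arm.move_j(angles): joint-space move.
- arm.move_gripper(opening, effort=None): opening from 0.0 (shut) to 1.0 (fully open); effort is the grip in N (None keeps the last); returns when the fingers have stopped.
- arm.pause(seconds).
- arm.ik(position, orientation): joint angles nearest the present ones, or None.
- snapshot(name): name is "side" or "top" or "wrist"; returns the picture (384x512x3 uint8, blue, green, red); there is no depth.
- camera_info(name): a dict with "fx", "fy", "cx", "cy" (pixels), "R" (3x3) and "t" (3): a world point X has camera coordinates R X + t; the wrist camera has in their place "T_tool_cam" (4x4, takes a point from camera to tool coordinates, whose origin is the TCP and whose axes are the flange's). Camera axes: x right, y down, z forward; pixel columns grow to the right and rows downward; lengths in m; the calibration is good to about 2 mm. A picture is of the moment at which its call begins: read the wrist's pose just before it. camera_info takes no time and is no camera call.
A pose or a line that the arm cannot do raises arm.MotionError and nothing moves.
- ticket.finish_job(): hands the job in; it is judged then, once.
Readings, each from a call of its own:
- arm.read_time(): time.
- arm.read_joint_positions(): joint angles.
- arm.read_dq(): joint speeds.
- arm.read_effort(): joint torques, N m.
- arm.read_tool_pos(): TCP position.
- arm.read_eef_rot(): TCP orientation.
- arm.read_ft_force(): force on the tool from outside, world axes, zero at the start.
- arm.read_wrist_torque(): the same for the moment, N m.
- arm.read_opening(): opening from 0.0 (shut) to 1.0 (fully open).
- arm.read_finger_force(): force on a finger pad.
Only numpy, scipy, OpenCV 4.12 (cv2) and the standard library are available. Lean on these libraries where they do the work, as an engineer would, in place of code of your own. Each camera call takes 0.05 s, during which the arm holds its last target. There are 200 camera calls.

TASK

Put the watchmaker's bench in order: stand the two loupes in the empty wooden tray, one to a bay, and the loose press die upright in the free bay of the tray that already holds its fellow. Set the watch movement face up in the middle of the round grey base, then cover it with the glass dome, which must sit flat inside the base's rim; set movement and glass down, never drop them. Leave the tool pot and the oil bottle where they are.

Things in the scene. Friction and masses are not known exactly. Their poses are not given: they have to be found in the camera images.
- loupe1_barrel (a point): watchmaker's eyeglass (loupe), one of two alike: black, standing on its wide eyecup, 52 mm tall; eyecup diameter 36 at the foot (6 mm high, then tapering until 16 mm up), above that a straight round barrel of diameter 26 with two thin metal bands. This point is on the axis half-way up the barrel, 34 mm above the foot; z up. Mass about 30 g. Grip it by the barrel
- loupe2_barrel (a point): watchmaker's eyeglass (loupe), one of two alike: black, standing on its wide eyecup, 52 mm tall; eyecup diameter 36 at the foot (6 mm high, then tapering until 16 mm up), above that a straight round barrel of diameter 26 with two thin metal bands. This point is on the axis half-way up the barrel, 34 mm above the foot; z up. Mass about 30 g. Grip it by the barrel
- die_stem (a point): loose case-press die of white nylon, standing: a disc of diameter 44 and 12 mm thick at the foot, with an upright round stem of diameter 20 rising from it, 56 mm tall in all. This point is on the axis half-way up the stem, 34 mm above the foot; z up. Mass about 50 g. Grip it by the stem
- movement_center (a point): watch movement in its round metal holder, lying face up: a disc of diameter 46 and 21 mm high, then a diameter 37 step with small brass wheels, 25 mm high in all. This point is on the axis, 12 mm above the underside; z up. Mass 70 to 120 g. Grip it across the holder
- dome_knob (a point): clear glass dust dome, open below, diameter 88 at the rim (80 inside), wall 4 mm, its flat crown 46 mm up (diameter 52, falling off to full width 24 mm up); from the crown rises a straight steel knob of diameter 18 and 30 mm tall, 76 mm in all. This point is on the axis in the knob, 65 mm above the rim and 19 mm above the crown; z up. Mass 100 to 190 g. Grip it by the knob
- loupe_tray: brown wooden tray, fixed, 80 (x) by 150 (y) by 14 mm high, walls and floor 4 mm; a divider across the middle makes two bays side by side along y, each 72 by 69 mm inside, their centres 36.5 mm to +y and -y of the tray's. Origin: centre of the underside. Both bays are empty at the start. For the loupes
- die_tray: brown wooden tray, fixed, 80 (x) by 150 (y) by 14 mm high, walls and floor 4 mm; a divider across the middle makes two bays side by side along y, each 72 by 69 mm inside, their centres 36.5 mm to +y and -y of the tray's. Origin: centre of the underside. The bay at +y already holds a press die like the loose one, fixed there, 60 mm high from the underside; the bay at -y is free. For the loose die
- round_base: round grey plastic base with a dark floor and a pale spot in the middle, fixed, outer diameter 116, rim 12 mm high and 4 mm thick (108 across inside), floor 4 mm thick. Origin: centre of the underside. For the movement, with the dome over it
- tool_pot: bystander, loose: dark wooden pot, diameter 60 and 55 mm high, with screwdrivers standing up to 150 mm high. Origin: centre of the underside
- oil_bottle: bystander, loose: small amber oil bottle, diameter 32 and 55 mm high. Origin: centre of the underside
Not all that is in view belongs to the job. Leave any green or pink look-alike of the part that bears loupe1_barrel alone.

How it is judged:
At the end, for the whole second after the job is handed in: Loupes upright, one on each bay floor of the loupe tray, die likewise in the free bay (each within 19 mm of bay centre in x and y); movement flat in the base within 15 mm of centre; dome over it, level, on the base floor, within 13 mm of centre; all released and at rest (((x of loupe1_barrel in the frame of loupe_tray between -0.019 and 0.019 m and y of loupe1_barrel in the frame of loupe_tray between 0.0175 and 0.0555 m and z of loupe1_barrel in the frame of loupe_tray between 0.034 and 0.042 m and angle between each of loupe1_barrel, loupe2_barrel's own z axis and vertical below 0.1 rad and x of loupe2_barrel in the frame of loupe_tray between -0.019 and 0.019 m and y of loupe2_barrel in the frame of loupe_tray between -0.0555 and -0.0175 m and z of loupe2_barrel in the frame of loupe_tray between 0.034 and 0.042 m) or (x of loupe1_barrel in the frame of loupe_tray between -0.019 and 0.019 m and y of loupe1_barrel in the frame of loupe_tray between -0.0555 and -0.0175 m and z of loupe1_barrel in the frame of loupe_tray between 0.034 and 0.042 m and angle between each of loupe1_barrel, loupe2_barrel's own z axis and vertical below 0.1 rad and x of loupe2_barrel in the frame of loupe_tray between -0.019 and 0.019 m and y of loupe2_barrel in the frame of loupe_tray between 0.0175 and 0.0555 m and z of loupe2_barrel in the frame of loupe_tray between 0.034 and 0.042 m)) and x of die_stem in the frame of die_tray between -0.019 and 0.019 m and y of die_stem in the frame of die_tray between -0.0555 and -0.0175 m and z of die_stem in the frame of die_tray between 0.034 and 0.042 m and angle between each of die_stem, movement_center's own z axis and vertical below 0.1 rad and horizontal distance between movement_center and round_base below 0.015 m and z of movement_center in the frame of round_base below 0.02 m and horizontal distance between dome_knob and round_base below 0.013 m and z of dome_knob in the frame of round_base between 0.065 and 0.073 m and angle between dome_knob's own z axis and vertical below 0.08 rad and linear speed of each of loupe1, loupe2, die, movement, dome below 0.02 m/s); the robot touches nothing.
It fails at once if the tool pot or the oil bottle is moved more than 20 mm (distance of any of tool_pot, oil_bottle from where it was at the start of the episode above 0.02 m).
It fails at once if the dome or the movement is dropped: in free fall, touched by nothing, more than 30 mm above the base's floor ((height (world z) of dome_knob above 0.099 m and contact force between dome and anything else below 0.02 N) or (height (world z) of movement_center above 0.046 m and contact force between movement and anything else below 0.02 N)).
It fails at once if the glass dome is tipped by more than 45 degrees (angle between dome_knob's own z axis and vertical above 0.8 rad).
It also fails if it takes over 125 s, if anything falls off the work surface, if the arm or the gripper's body presses on something with over 40 N, if the wrist force passes 120 N, or if a joint passes its speed limit or range.

## Working session

There is one attempt and no reset: what is moved stays moved. The work goes in short steps, each a Python script; the robot and the scene stay as the last script left them, time stands still between calls to the robot, and variables do not carry over. Pictures are saved under pics/ and viewed, at most 14 in all, crops included, and the job is handed in when it is done.

```bash
mkdir -p pics; python3 - <<'E'
from station import arm,snapshot,camera_info
import cv2
for n in("side","top"):
    cv2.imwrite(f"pics/{n}0.png",cv2.resize(snapshot(n),(800,600)))
    print(n,camera_info(n))
print(camera_info("wrist"),arm.read_eef_rot(),arm.read_time())
E
```

```text
side {'fx': 412.3762866811248, 'fy': 412.3762866811248, 'cx': 253.19710856036338, 'cy': 187.02061919230346, 'R': array([[ 0.74476621, -0.6672325 ,  0.01113935],
       [-0.41529412, -0.47648914, -0.77491218],
       [ 0.52235437,  0.5725023 , -0.63197075]]), 't': array([-0.35523464,  0.23799935,  0.88423037])}
top {'fx': 407.1465229296421, 'fy': 407.1465229296421, 'cx': 257.7705184402654, 'cy': 190.47505278054618, 'R': array([[-0.017274  , -0.99979835, -0.01024029],
       [-0.98690311,  0.01869231, -0.16022751],
       [ 0.16038662,  0.00733841, -0.98702699]]), 't': array([0.0200595 , 0.49352568, 1.05574584])}
{'fx': 316.50336303410006, 'fy': 316.50336303410006, 'cx': 259.1841703775582, 'cy': 197.93333674602465, 'T_tool_cam': array([[-1.71855049e-04, -9.65921532e-01, -2.58835013e-01,
         6.43705077e-02],
       [ 9.99999733e-01, -3.49986623e-04,  6.42125696e-04,
         2.76300304e-05],
       [-7.10831828e-04, -2.58834833e-01,  9.65921334e-01,
        -6.89036697e-02],
       [ 0.00000000e+00,  0.00000000e+00,  0.00000000e+00,
         1.00000000e+00]])} [ 1.90173021e-01  9.81749871e-01 -1.16896904e-03 -2.17721351e-04] 0.1
```

View pics/top0.png

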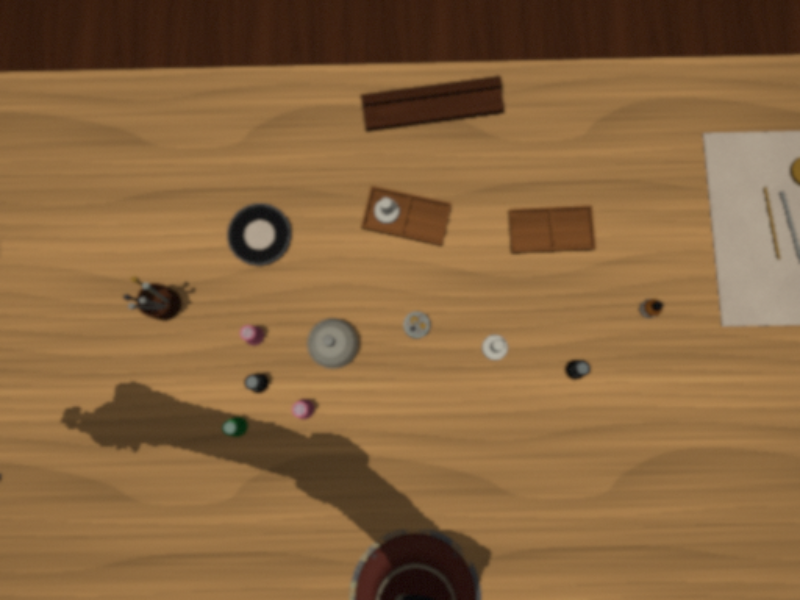

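View pics/side0.png

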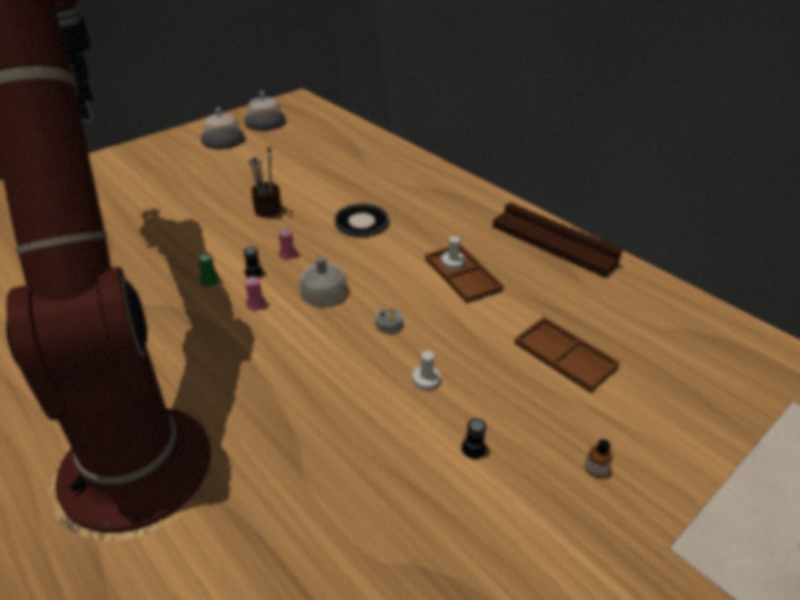

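Top view, 800 px scale:
- **Loupes:** black at (257,382) and (578,369). Look-alikes to leave alone are pink at (252,334) and (303,409) and green at (235,427).
- **Die:** loose one at (495,347). The fixed one is at (387,209), in the +y bay of the die tray.
- **Other parts:** movement (417,325), dome (333,343), base (260,235), loupe tray (552,230).
- **Bystanders:** pot (160,300) and bottle (651,308). Two more domes show far back in the side view, at (222,128) and (264,110), and are not part of the job.

I choose the two black loupes. Next I compute positions and check them in a wrist picture.

```bash
cat >h.py <<'E'
import numpy as np,cv2
from scipy.spatial.transform import Rotation as Ro
from station import arm,snapshot,camera_info,ticket
def cam(n):
    c=camera_info(n)
    if n!="wrist": return c,c["R"].T,-c["R"].T@c["t"]
    T=np.eye(4);T[:3,:3]=Ro.from_quat(arm.read_eef_rot()).as_matrix();T[:3,3]=arm.read_tool_pos()
    M=T@c["T_tool_cam"]; return c,M[:3,:3],M[:3,3]
def px2w(C,u,v,z):
    c,R,o=C; d=R@np.array([(u-c["cx"])/c["fx"],(v-c["cy"])/c["fy"],1]); return o+d*(z-o[2])/d[2]
def w2px(C,p):
    c,R,o=C; q=R.T@(np.array(p)-o); return np.array([q[0]/q[2]*c["fx"]+c["cx"],q[1]/q[2]*c["fy"]+c["cy"]])
def quat(closing):  # tool down, tool y along angle closing (mod pi); choose closest last joint
    x=closing+np.pi/2; return np.array([np.cos(x/2),np.sin(x/2),0,0])
def down(p,closing):
    best=None
    for k in(0,1):
        q=quat(closing+k*np.pi); j=arm.ik(list(p),list(q))
        if j is not None and (best is None or abs(j[6])<best[0]): best=(abs(j[6]),q)
    if best is None: raise RuntimeError("no ik")
    return list(best[1])
E
python3 - <<'E'
from h import *
C=cam("top")
k=1.5625
P=dict(loupeA=(252,382,.052),loupeB=(583,369,.052),die=(494,346,.056),dome=(329,341,.076),mov=(417,325,.025),base=(260,235,.004),pot=(160,300,.03),bottle=(651,308,.03),
dt1=(372,187,.014),dt2=(451,204,.014),dt3=(443,245,.014),dt4=(362,229,.014),lt1=(509,210,.014),lt2=(592,206,.014),lt3=(595,249,.014),lt4=(511,253,.014),fixdie=(387,209,.06))
for n,(u,v,z) in P.items():
    p=px2w(C,u/k,v/k,z); print(n,p.round(3),round(np.hypot(*p[:2]),3))
p=(.58,.12,.40);q=down(p,0.0)
arm.movep(list(p),q);print(arm.read_time(),arm.read_joint_positions())
W=cam("wrist");im=snapshot("wrist");np.savez("w1.npz",im=im,pos=arm.read_tool_pos(),rot=arm.read_eef_rot())
cv2.imwrite("pics/w1.png",cv2.resize(im,(800,600),interpolation=cv2.INTER_CUBIC))
E
```

```text
loupeA [0.354 0.265 0.052] 0.442
loupeB [ 0.366 -0.287  0.052] 0.465
die [ 0.406 -0.14   0.056] 0.43
dome [0.418 0.134 0.076] 0.439
mov [ 0.448 -0.013  0.025] 0.448
base [0.62  0.268 0.004] 0.675
pot [0.499 0.435 0.03 ] 0.662
bottle [ 0.469 -0.417  0.03 ] 0.628
dt1 [0.703 0.064 0.014] 0.705
dt2 [ 0.668 -0.079  0.014] 0.672
dt3 [ 0.592 -0.062  0.014] 0.595
dt4 [0.624 0.082 0.014] 0.63
lt1 [ 0.654 -0.183  0.014] 0.679
lt2 [ 0.659 -0.332  0.014] 0.738
lt3 [ 0.579 -0.332  0.014] 0.668
lt4 [ 0.575 -0.183  0.014] 0.603
fixdie [0.646 0.036 0.06 ] 0.647
2.2417 [-0.51263343  0.47433736  0.43995824  1.45339262 -0.20678275  1.26043395
 -0.04870623]
```

View pics/w1.png

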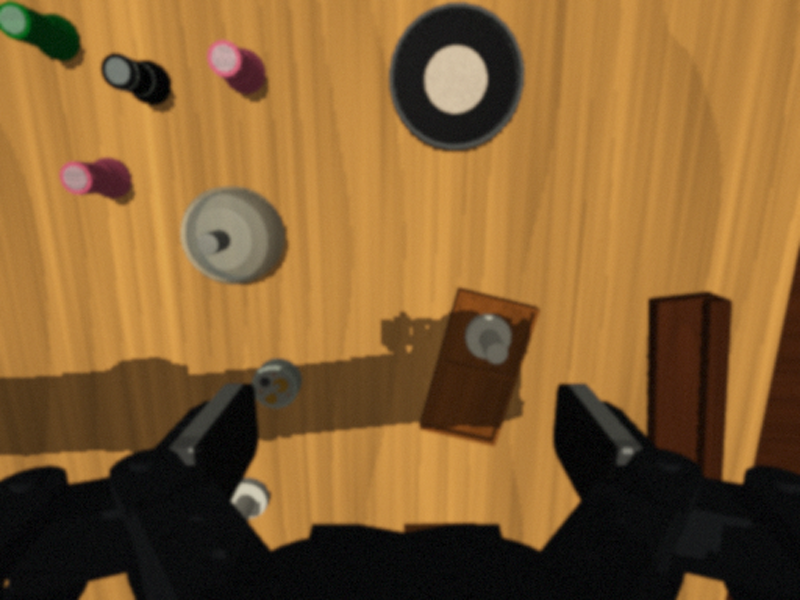

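The wrist picture shows black loupe A with its top at (118,71), clear of the pinks at (225,58) and (78,178) and the green at (15,20). It also shows the dome knob (209,242), the movement (277,384), the base's pale spot (457,79), and the die tray with corners (461,289), (538,308), (494,443) and (421,427). I take one more view on the -y side.

```bash
python3 - <<'E'
from h import *
k=1.5625
W=cam("wrist")
for n,u,v,z in [("loupeA",118,71,.052),("dome",209,242,.076),("mov",280,383,.021),("base",457,79,.004),("d1",461,289,.014),("d2",538,308,.014),("d3",494,443,.014),("d4",421,427,.014)]:
    print(n,px2w(W,u/k,v/k,z).round(4))
p=(.52,-.38,.40);q=down(p,0.0)
arm.movep(list(p),q);print(arm.read_time(),arm.read_tool_pos(),arm.read_joint_positions())
cv2.imwrite("pics/w2.png",cv2.resize(snapshot("wrist"),(800,600),interpolation=cv2.INTER_CUBIC))
E
```

```text
loupeA [0.3582 0.2656 0.052 ]
dome [0.425  0.1368 0.076 ]
mov [ 0.4588 -0.0074  0.021 ]
base [0.6249 0.2691 0.004 ]
d1 [0.6332 0.0855 0.014 ]
d2 [0.7069 0.0672 0.014 ]
d3 [ 0.6722 -0.076   0.014 ]
d4 [ 0.5972 -0.0581  0.014 ]
4.1167 [ 0.52136907 -0.37831957  0.39983777] [ 0.29129984  0.58732346  0.56771016  1.29573608 -0.31205546  1.34581935
  0.85449882]
```

View pics/w2.png

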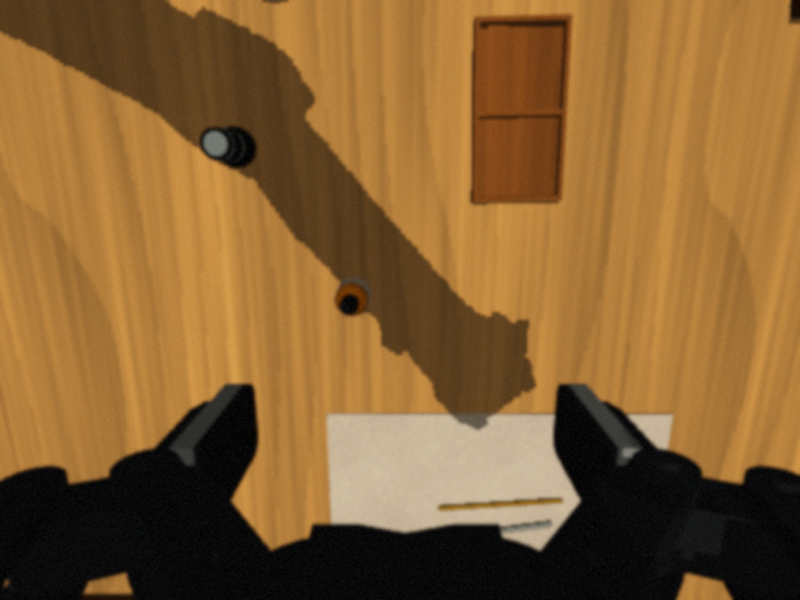

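Picture w2 shows loupe B with its top at (215,143) and the loupe tray with corners (475,16), (571,15), (561,202) and (471,202). The bottle is at (351,297). I pick loupe B first.

```bash
cat >>h.py <<'E'
def goto(x,y,z,closing,off=(0,0)):
    p=[x,y,z]; arm.movep(p,down(p,closing))
def pick(x,y,zt,closing,open_=.75,effort=40,hover=.22):
    goto(x,y,hover,closing); arm.move_gripper(open_)
    arm.line_to([x,y,zt],.12); arm.move_gripper(0.0,effort)
    print("grip",arm.read_opening(),arm.read_finger_force(),arm.read_tool_pos(),arm.read_ft_force(),"t",arm.read_time())
def place(x,y,zt,closing,high=.25,open_=.75,slow=.03):
    goto(x,y,high,closing); arm.line_to([x,y,zt+.03],.15); arm.line_to([x,y,zt],slow)
    f=arm.read_ft_force(); arm.pause(.2); print("place",arm.read_tool_pos(),f,"t",arm.read_time())
    arm.move_gripper(open_); arm.line_to([x,y,high],.2)
def up(z,v=.15):
    p=list(arm.read_tool_pos()); arm.line_to([p[0],p[1],z],v); print("up",arm.read_opening(),arm.read_ft_force())
E
python3 - <<'E'
from h import *
k=1.5625
print(arm.read_tool_pos())
W=cam("wrist")
P=[px2w(W,u/k,v/k,z) for u,v,z in [(215,143,.052),(475,16,.014),(571,15,.014),(561,202,.014),(471,202,.014)]]
for p in P: print(p.round(4))
b=P[0]; c=np.mean(P[1:],0); print("tray c",c, "yax",P[1]-P[4],P[2]-P[3])
pick(b[0],b[1],.088,0.0)
up(.22)
cv2.imwrite("pics/a1.png",snapshot("wrist"))
E
```

```text
[ 0.52132892 -0.37830346  0.3998731 ]
[ 0.3702 -0.287   0.052 ]
[ 0.5795 -0.1848  0.014 ]
[ 0.6584 -0.1838  0.014 ]
[ 0.6628 -0.3341  0.014 ]
[ 0.5818 -0.3343  0.014 ]
tray c [ 0.62065804 -0.25924305  0.014     ] yax [-2.30335367e-03  1.49589187e-01  5.55111512e-17] [-0.00444088  0.15033405  0.        ]
grip 0.29495860023662873 39.27689078642288 [ 0.37040074 -0.28711433  0.0885055 ] [0.00878875 0.5712605  5.57132741] t 7.1917
up 0.2944934823270785 [ 1.10843807 -0.25532263 -0.40982435]
```

View pics/a1.png

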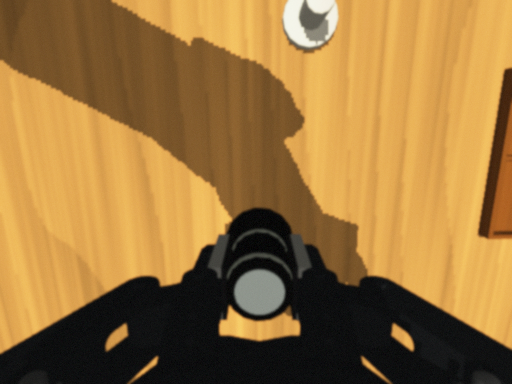

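Loupe B is held upright between the pads, with the die's disc at (310,22) in the same picture. I place the loupe, then pick the die.

```bash
python3 - <<'E'
from h import *
print("die est",px2w(cam("wrist"),310,22,.012))
place(.6215,-.2957,.0935,0.02)
pick(.4115,-.139,.088,-.24)
up(.22)
cv2.imwrite("pics/a2.png",snapshot("wrist"))
E
```

```text
die est [ 0.41053195 -0.15200436  0.012     ]
place [ 0.62159604 -0.29573362  0.0937388 ] [ 0.0408326  -0.44647421 -0.66742928] t 11.6083
grip 0.22446122835892487 38.924826979637146 [ 0.41166198 -0.1389852   0.08835904] [-0.53682837  0.95103411  4.55743783] t 15.9667
up 0.22446237460645238 [0.22717868 0.364083   0.12751314]
```

View pics/a2.png

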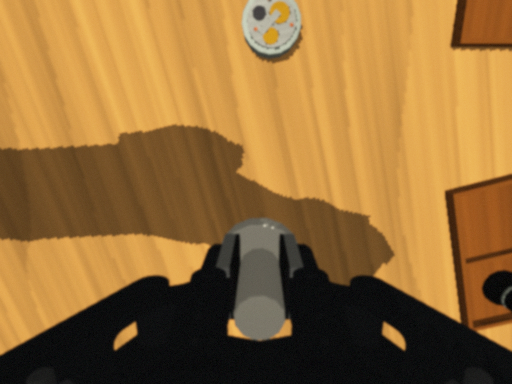

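The die is held upright. The movement is at (272,22), and loupe B stands in its bay. I place the die and fetch loupe A.

```bash
python3 - <<'E'
from h import *
print("mov est",px2w(cam("wrist"),272,23,.022))
place(.6433,-.0314,.0935,-.24,open_=.6)
pick(.3585,.266,.088,0.0,open_=.6)
up(.22)
cv2.imwrite("pics/a3.png",snapshot("wrist"))
cv2.imwrite("pics/a3t.png",cv2.resize(snapshot("top")[100:300,80:400],None,fx=2.4,fy=2.4,interpolation=cv2.INTER_CUBIC))
E
```

```text
mov est [ 0.45243575 -0.01348153  0.022     ]
place [ 0.64338895 -0.03141604  0.09371341] [ 0.11613823 -0.53631691 -0.74149733] t 20.4
grip 0.29464721342927974 39.19885698247526 [0.35862943 0.26622288 0.08859657] [-1.19873186  1.01959094  6.75469417] t 25.0833
up 0.29387520948617507 [ 0.70075782 -0.14836527 -0.49410264]
```

View pics/a3.png

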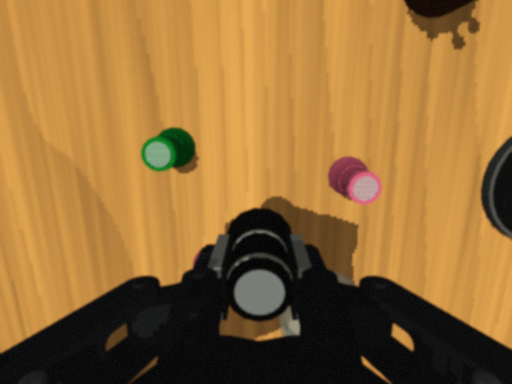

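The black loupe is held upright, and the green and pink ones are untouched at (160,152) and (362,187). I place it, then take a closer look at the movement.

```bash
python3 - <<'E'
from h import *
place(.6199,-.2227,.0935,0.02,open_=.6)
goto(.455,-.11,.25,0.0); arm.move_gripper(.8); arm.pause(.2)
print(arm.read_time(),repr(arm.read_tool_pos()),repr(arm.read_eef_rot()))
cv2.imwrite("pics/a4.png",snapshot("wrist"))
C=cam("wrist");print(w2px(C,(.4524,-.0135,.022)))
E
```

```text
place [ 0.6199915  -0.22274482  0.09372053] [ 0.42031848  0.41341883 -0.0133047 ] t 30.5583
33.1917 array([ 0.45513845, -0.11018968,  0.24995614]) array([ 7.07199168e-01,  7.07014376e-01, -5.74114862e-05,  7.01540318e-05])
[255.00198523  76.1618329 ]
```

View pics/a4.png

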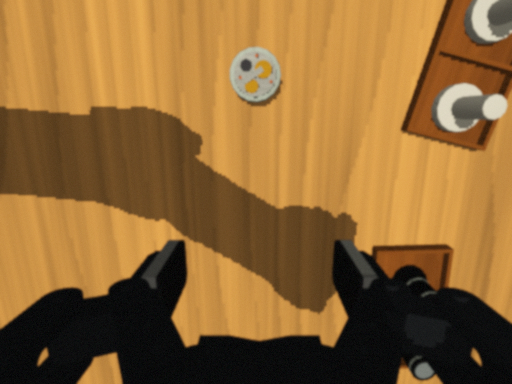

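The movement is at (255,74) in the picture, within 2 px of the prediction. The die stands in its bay. I grip the movement and pause short of the base to look.

```bash
python3 - <<'E'
from h import *
x,y=.4525,-.0125
arm.move_gripper(.68)
goto(x,y,.16,0.0)
arm.line_to([x,y,.085],.12); f0=arm.read_ft_force()[2]
for z in(.081,.078,.075,.073,.071):
    arm.line_to([x,y,z],.03); f=arm.read_ft_force()[2]; print(z,round(f-f0,2))
    if f-f0>3: arm.line_to([x,y,z+.002],.03); break
arm.move_gripper(0.0,50)
print(arm.read_opening(),arm.read_finger_force(),arm.read_tool_pos(),arm.read_ft_force())
open("mz","w").write(str(arm.read_tool_pos()[2]))
up(.25,.1)
goto(.62,.15,.25,0.0); arm.pause(.2)
cv2.imwrite("pics/a5.png",snapshot("wrist")); C=cam("wrist"); print(w2px(C,(.6245,.269,.004)),arm.read_opening(),arm.read_time())
E
```

```text
0.081 0.92
0.078 -0.99
0.075 -0.38
0.073 -0.32
0.071 -0.21
0.5210873828567308 50.69165110588074 [ 0.45236015 -0.01249947  0.07131478] [-1.06978    -0.08807102  5.61451355]
up 0.5229376462810179 [-0.51261563 -0.09440309 -2.13010948]
[262.97915047  50.66094942] 0.5181622670264941 39.5417
```

View pics/a5.png

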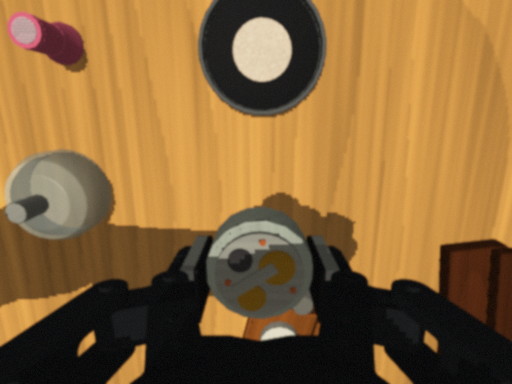

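The movement is held flat and the base spot is at (262,49), 2 px from the prediction. The dome knob is at (14,212). I set the movement down, then look at the dome.

```bash
python3 - <<'E'
from h import *
print("knob",px2w(cam("wrist"),14,212,.076))
mz=float(open("mz").read()); x,y=.6245,.2695
goto(x,y,.20,0.0); arm.line_to([x,y,mz+.014],.1); f0=arm.read_ft_force()[2]
for z in(.009,.007,.0055,.0045,.004):
    arm.line_to([x,y,mz+z],.03); f=arm.read_ft_force()[2]; print(z,round(f-f0,2))
    if f-f0>2: break
arm.move_gripper(.66); arm.line_to([x,y,.22],.12)
goto(.425,.03,.25,0.0); arm.pause(.2)
cv2.imwrite("pics/a6.png",snapshot("wrist")); C=cam("wrist"); print(w2px(C,(.425,.1368,.076)),w2px(C,(.6245,.2695,.029)),arm.read_time())
E
```

```text
knob [0.42308159 0.1371797  0.076     ]
0.009 -0.78
0.007 -0.12
0.0055 -0.46
0.0045 0.44
0.004 1.95
[256.99409723  52.79092935] [ 526.12202283 -129.14907268] 45.8167
```

View pics/a6.png

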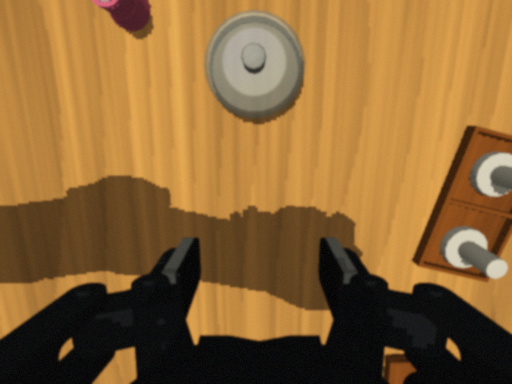

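The dome knob is at (254,52) and matches the estimate. I grip it and stop short of the base for a look.

```bash
python3 - <<'E'
from h import *
pick(.4237,.1365,.122,0.0,open_=.6,effort=80,hover=.22)
open("dz","w").write(str(arm.read_tool_pos()[2]))
up(.28,.08)
goto(.6245,.13,.28,0.0); arm.pause(.2)
print(arm.read_opening(),arm.read_ft_force(),arm.read_time())
cv2.imwrite("pics/a7.png",snapshot("wrist")); print(w2px(cam("wrist"),(.6245,.2695,.029)))
E
```

```text
grip 0.1812277967082412 77.9312539100647 [0.42371795 0.13667601 0.12271959] [-1.60004142 -0.10862764  4.94468062] t 47.9417
up 0.17990206667256506 [ 0.7211659   1.00233188 -1.76513608]
0.1797167514597784 [-0.34202163  0.53783499 -0.47754924] 51.0833
[259.20564286  30.52881378]
```

View pics/a7.png

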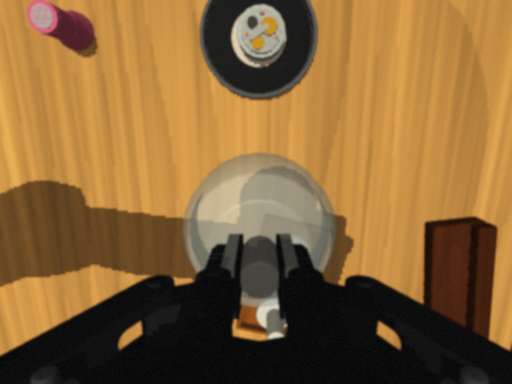

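The dome hangs level. The movement lies flat in the base at (261,32), within 3 mm of the centre. I set the dome down.

```bash
python3 - <<'E'
from h import *
dz=float(open("dz").read()); x,y=.6245,.2695
goto(x,y,.25,0.0); arm.line_to([x,y,dz+.02],.1); f0=arm.read_ft_force()[2]
for z in(.012,.009,.007,.0055,.0045,.004,.003,.002):
    arm.line_to([x,y,dz+z],.03); arm.pause(.1); f=arm.read_ft_force()[2]; print(z,round(f-f0,2))
    if f-f0>1.5: break
arm.move_gripper(.5); arm.line_to([x,y,.25],.1)
goto(.6245,.15,.28,0.0); arm.pause(.2); print(arm.read_time())
C=cam("wrist"); print(w2px(C,(x,y,.08)),w2px(C,(x,y,.012)))
a=snapshot("wrist")
p=(.60,-.42,.30); arm.movep(list(p),down(p,0.0)); b=snapshot("wrist")
C=cam("wrist"); print(w2px(C,(.6199,-.2227,.056)),w2px(C,(.6215,-.2957,.056)),arm.read_time())
s=snapshot("side")
cv2.imwrite("pics/end.png",np.vstack([np.hstack([cv2.resize(a,(400,300)),cv2.resize(b,(400,300))]),cv2.resize(s[40:250,100:440],(486,300))if 0 else np.hstack([cv2.resize(s[90:270,190:430],(400,300)),cv2.resize(snapshot("top")[100:280,100:400],(400,300))])]))
E
```

```text
0.012 -0.42
0.009 -0.27
0.007 -0.71
0.0055 -0.24
0.0045 -0.8
0.004 1.52
57.7667
[259.13269676  43.51396339] [259.24293283  58.29314673]
[280.28369613 -45.26644183] [280.43371926  48.27037329] 59.9167
```

View pics/end.png

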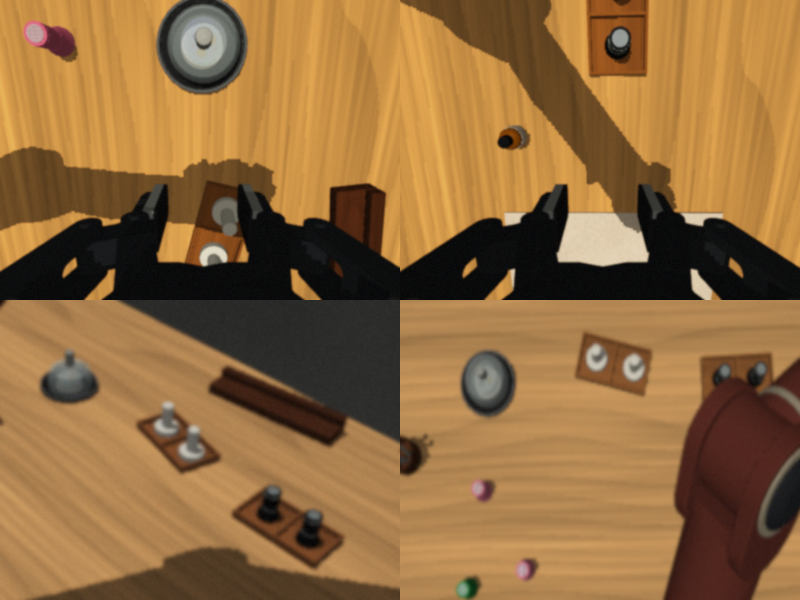

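The final picture shows the dome level and centred in the base at (203,42), and the die upright in its bay. Both loupes stand one to a bay at (270,500) and (312,525) in the side crop, and the pot and bottle look undisturbed. I hand the job in.

```bash
python3 -c "
from station import ticket
print(ticket.finish_job())"
```

```text
the job is handed in; nothing more can be done
None
```

I handed the job in at about 60 s of the 125 s allowed: both loupes and the die stand in their bays, and the movement is under the level dome in the base. The pot and bottle were left alone; no verdict came back.

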